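# Hang and pin the little display gate and set the balm jars on its domes

### The job

Set up the little gate display: hang the loose gate leaf on the two upright pintles of the gate unit, swing it shut so that its tongue goes into the fork, and push the two headed pins down through the holes of fork and tongue until their heads sit fully home. Balance every balm jar that is there upright on a domed top, one jar to a dome and well centred; any of the two post caps and two turned stands will do.

Things in the scene. Friction and masses are not known exactly. Their poses are not given: they have to be found in the camera images.
- gate: Fixed wooden gate unit: board 80 x 318 x 14 mm, hinge post at own y = +112 mm, latch post at y = -160 mm (36 mm square, 110 mm high, domed caps). Origin on the table; own z up, y from latch post to hinge post, -x to the robot. Hinge axis at own (0, 62) mm, fork holes at (0, -78) and (0, -110) mm. The leaf opens to -x, where the fork is open; a stop plate closes the fork at +x.
- pintle_low (a point): The shoulder of the lower pintle of the gate unit, on the hinge axis, 30 mm above the table. From here an upright pin 8 mm thick and 14 mm high, tapered over its last 7 mm, rises. The bracket under each shoulder is 8 mm thick and comes from the post.
- pintle_high (a point): The same for the upper pintle, straight above, 85 mm above the table; the two stand 55 mm apart and are equally long, so both enter at once. The lower socket cannot pass the upper bracket from above: bring the leaf in level from the robot's side with leaf_low about 22 mm above pintle_low (16 to 30 mm is free), then lower it.
- fork_inner (a point): Centre of the hole nearer the hinge in the upper jaw of the fork, at the jaw's top face, 84.5 mm above the table. Jaws 8 mm thick, 36 mm (gate x) by 82 mm (gate y), 13 mm apart; both have the two holes, 12 mm wide.
- fork_outer (a point): The same for the second hole, 32 mm farther from the hinge.
- leaf: Loose gate leaf of light slats, 12 mm thick, 88 mm high, 220 g. Origin: on its hinge axis at its underside; own z up. It runs along own -y to -118 mm, its tongue to -188 mm. Its yaw is the gate's yaw when shut, less when open to the robot (gate yaw - 0.4 at 0.4 rad); it stays where left. It starts upright in the slot of a fixed rack (80 mm long, slot floor at 10 mm, walls to 42 mm).
- leaf_low (a point): Underside of the leaf's lower socket, on the hinge axis (the leaf's origin). It rests on pintle_low when hung. Both sockets are square blocks, 20 x 20 x 16 mm, with a 10.5 mm hole right through.
- leaf_high (a point): Underside of the leaf's upper socket, 55 mm above leaf_low. It rests on pintle_high when hung.
- leaf_hole (a point): Top face centre of the inner one of two 13 mm holes, 32 mm apart, in the leaf's tongue (plate 26 x 72 x 8 mm), at the leaf's own (0, -140, 44) mm. When shut it lies under fork_inner (and the outer under fork_outer); with the tongue against the stop plate the hole is 1.5 mm past it.
- leaf_grip (a point): Middle of the leaf's top rail (15 mm high, own z = 73 to 88 mm, y = -10 to -118 mm), at the leaf's own (0, -72, 80.5) mm, near its centre of mass: a grasp from above closes across the 12 mm thickness (own x). Open gaps lie below the rail.
- pin_1: Loose headed pin, 50 g. Origin at the underside of its head; own z up. Shank 10 mm thick, 40 mm long below the origin, the last 9 mm tapered to 4 mm; head 22 mm wide and 4 mm thick; above it a round black grip 16 mm wide from 4 to 34 mm. At the start it stands in a 13 mm hole of a fixed 50 x 100 x 44 mm wooden block, the head on the block.
- pin_2: The second pin, alike, in the block's other hole, 50 mm away. Either pin fits either fork hole.
- dome_left (a point): Apex of the domed cap of the gate's hinge post, 122.6 mm above the table. Dome: 50 mm wide, radius of curvature 70 mm (a cap rising 4.6 mm from edge to apex).
- dome_right (a point): Apex of the domed cap of the gate's latch post, 122.6 mm above the table, same dome.
- dome_a (a point): Apex of the dome of a fixed turned wooden stand (foot 60 mm wide), 52.6 mm above the table, same dome.
- dome_b (a point): Apex of the dome of the second such stand, 52.6 mm above the table, same dome.
- jar_1: Small balm jar with a ribbed screw lid, 55 mm wide (lid 34 to 48 mm high), 48 mm high, 90 g, centre of mass near half height. Origin at the centre of its underside, own z up. May be absent.
- jar_2: Small balm jar with a ribbed screw lid, 55 mm wide (lid 34 to 48 mm high), 48 mm high, 90 g, centre of mass near half height. Origin at the centre of its underside, own z up. May be absent.
- jar_3: Small balm jar with a ribbed screw lid, 55 mm wide (lid 34 to 48 mm high), 48 mm high, 90 g, centre of mass near half height. Origin at the centre of its underside, own z up. May be absent.

How it is judged (in metres and radians):
On the way, in this order (a step that is already met when the one before it is completed fails the run):
1. the leaf hangs on both pintles (distance between leaf_low and pintle_low below 0.006 m and distance between leaf_high and pintle_high below 0.006 m), for 0.2 s.
2. the leaf is shut and both pins are home through fork and tongue (all of step 1 and horizontal distance between leaf_hole and fork_inner below 0.006 m and (distance between pin_1 and fork_inner below 0.005 m or distance between pin_1 and fork_outer below 0.005 m) and angle between each of pin_1, pin_2's own z axis and vertical below 0.12 rad and (distance between pin_2 and fork_inner below 0.005 m or distance between pin_2 and fork_outer below 0.005 m)), for 0.2 s.
At the end, for the whole second after the job is handed in: Leaf on both pintles (sockets within 6 mm of the shoulders) and shut (tongue hole within 6 mm of the fork hole); pins upright through both, heads within 5 mm of the fork; every jar present balanced on a dome, within 18 mm of the apex, tilt under 0.3 rad; all at rest (all of step 2 and linear speed of each of pin_1, pin_2, leaf below 0.03 m/s and (distance between jar_1 and dome_left below 0.018 m or distance between jar_1 and dome_right below 0.018 m or distance between jar_1 and dome_a below 0.018 m or distance between jar_1 and dome_b below 0.018 m) and angle between each of jar_1, jar_2, jar_3's own z axis and vertical below 0.3 rad and linear speed of each of jar_1, jar_2, jar_3 below 0.04 m/s and (distance between jar_2 and dome_left below 0.018 m or distance between jar_2 and dome_right below 0.018 m or distance between jar_2 and dome_a below 0.018 m or distance between jar_2 and dome_b below 0.018 m) and (distance between jar_3 and dome_left below 0.018 m or distance between jar_3 and dome_right below 0.018 m or distance between jar_3 and dome_a below 0.018 m or distance between jar_3 and dome_b below 0.018 m)); the robot touches nothing.
Of jar_1, jar_2, jar_3 only 2 to 3 are there at a start; the rules pass over those that are not, and their reading is None.
At some moment in a run one of pin_1, pin_2, leaf may be knocked a few centimetres aside while the robot is not near it.
It also fails if it takes over 208 s, if anything falls off the work surface, if the arm or the gripper's body presses on something with over 40 N, if the wrist force passes 120 N, or if a joint passes its speed limit or range.

### The arm

A 6-joint arm with a two-finger parallel gripper is mounted at the origin on the work surface; the furniture and walls round the work are solid. World frame = base frame: x ahead of the robot, y to its left, z up, the work surface at z = 0. Lengths are in mm, angles in rad, forces in N, time in s.
With the tool pointing down it reaches from about 325 to 750 mm from the base axis. Payload 7.6 kg.
Tool frame: the origin (TCP) lies midway between the tips of the shut fingers; the grasp point (between the pads) lies 19 mm behind it; z points along the fingers, y is the line along which they close (so a half turn about z gives the same grasp; the last joint's range is limited). The gripper opens to 85 mm and grips with 20 to 120 N. Pads are 22 mm wide; open, the fingers measure 114 mm over their backs; the gripper's body (76 mm by 85 mm) begins 54 mm behind the grasp point. The pads swing forward as they close: fully open they stand 13 mm farther back than shut.
Start: joints at [-1.405, 0.052, 1.401, -0, 1.689, -0.07], TCP at [122.675, -510.487, 231.323] pointing down, gripper open.
Joint ranges: [-2.9, 2.9], [-0.91, 2.17], [0.12, 2.37], [-1.06, 4.2], [0.26, 2.73], [-2.93, 2.93]. Speed limits (rad/s): [2.57, 2.57, 3.01, 3.14, 3.14, 3.14].

### API

Orientations are given as [roll, pitch, yaw] about the fixed x, y, z axes, in that order (R = Rz(yaw) Ry(pitch) Rx(roll)).
In Python, from rig import robot gives the robot as it stands. Calls block until the motion is done:
- robot.move_to(position, orientation): joint-space move of the TCP to a pose.
- robot.move_l(position, rotation=None, vel=150): straight line of the TCP; rotation=None keeps the orientation; vel is the mean speed in mm/s.
- robot.goto_joints(angles): joint-space move.
- robot.gripper_to(opening): finger opening in mm; the grip force is fixed at half the most; returns when the fingers have stopped.
- robot.sleep(seconds).
- robot.ik(position, orientation): joint angles nearest the present ones, or None.
- robot.sense(): the state.
- robot.grab_frame(name): name is "side" or "top"; returns a dict with "color" (420x560x3 uint8, red, green, blue), "mtx" (3x3 intrinsics, pixels), "D" ([k1, k2, p1, p2, k3] as OpenCV has them; the pictures are not rectified), "extrinsics" (4x4, takes a point from camera to world coordinates). Camera axes: x right, y down, z forward; pixel columns grow to the right and rows downward; lengths in mm; the calibration is good to about 2 mm. A picture is of the moment at which its call begins. There is no depth.
A pose or a line that the arm cannot do raises robot.PlanningError and nothing moves.
- robot.sign_off(): hands the job in; it is judged then, once.
Trained networks look in a picture, given as the dict that the camera call returned (one of the last four; its "shot" number tells which), for a name from the list of things; names that differ only in an ending like _2 or _b are one class to them, and where a whole thing is asked for, a point or a joint stands for the part that bears it (a point fixed in the world has none). Each returns a list of dicts, best first, with "p" (0 to 1); they miss things now and then, are a little off and sometimes report something else, mostly with a low value. They report only what shows in the picture. A call takes as long as a camera call.
- robot.boxes_of(picture, target): "point" ([row, column] in pixels, amid what is visible of it).
- robot.cut_out(picture, target): "region" (420x560 bool, what is visible of it) and "point" ([row, column] in pixels, amid what is visible of it).
- robot.tip_of(picture, target): "point" ([row, column] in pixels: a listed point, or the origin of a listed thing).
The state is a dict: "time_s": time; "joint_positions": joint angles; "qvel": joint speeds; "tau": joint torques, N m; "position": TCP position; "tcp_rot": TCP orientation; "wrist_force": force on the tool from outside, world axes, zero at the start; "moment": the same for the moment, N m; "gripper_width": finger opening in mm; "grasp_force": force on a finger pad.
Only numpy, scipy, OpenCV 4.12 (cv2) and the standard library are available. Lean on these libraries where they do the work, as an engineer would, in place of code of your own. Each camera call takes 0.05 s, during which the arm holds its last target. There are 200 camera calls.

## Working session

There is one attempt and no reset: what is moved stays moved. The work goes in short steps, each a Python script; the robot and the scene stay as the last script left them, time stands still between calls to the robot, and variables do not carry over. Pictures are saved under pics/ and viewed, at most 14 in all, crops included, and the job is handed in when it is done.

```bash
ls; mkdir -p pics
python3 - <<'E'
from rig import robot
import cv2,numpy as np
for n in("side","top"):
    f=robot.grab_frame(n); cv2.imwrite(f"pics/{n}0.png",f["color"][:,:,::-1]); print(n,f["mtx"].tolist(),f["D"],np.round(f["extrinsics"],3).tolist())
    for t in["gate","pintle_low","pintle_high","fork_inner","fork_outer","leaf","leaf_low","leaf_high","leaf_hole","leaf_grip","pin_1","dome_left","dome_right","dome_a","jar_1"]:
        print(t,[(np.round(d["point"]).tolist(),round(d["p"],2)) for d in robot.tip_of(f,t)][:6])
s=robot.sense();print(s)
E
```

```text
pics
rig.py
side [[384.8089370227457, 0.0, 273.450348224705], [0.0, 384.8089370227457, 214.90993629115826], [0.0, 0.0, 1.0]] [0.00883653 0.         0.         0.         0.        ] [[1.0, -0.012, -0.027, 470.277], [0.016, -0.523, 0.852, -871.187], [-0.024, -0.852, -0.523, 540.765], [0.0, 0.0, 0.0, 1.0]]
gate [([215.0, 291.0], 0.91), ([248.0, 241.0], 0.36)]
pintle_low [([194.0, 297.0], 0.95), ([155.0, 296.0], 0.22)]
pintle_high [([177.0, 295.0], 0.81)]
fork_inner [([199.0, 288.0], 0.79), ([355.0, 308.0], 0.52)]
fork_outer [([208.0, 287.0], 0.87), ([202.0, 287.0], 0.7)]
leaf [([283.0, 231.0], 0.74)]
leaf_low [([282.0, 234.0], 0.68), ([208.0, 288.0], 0.22)]
leaf_high [([262.0, 234.0], 0.9)]
leaf_hole [([319.0, 209.0], 0.72), ([288.0, 277.0], 0.62)]
leaf_grip [([274.0, 219.0], 0.92), ([200.0, 289.0], 0.66)]
pin_1 [([234.0, 246.0], 0.53), ([260.0, 232.0], 0.48), ([248.0, 239.0], 0.47)]
dome_left [([156.0, 297.0], 0.96)]
dome_right [([206.0, 287.0], 0.8)]
dome_a [([302.0, 273.0], 0.65), ([290.0, 304.0], 0.62), ([260.0, 231.0], 0.26), ([234.0, 244.0], 0.15)]
jar_1 [([357.0, 308.0], 0.85), 
[... 992 characters left out ...]
joint_positions': array([-1.40528923e+00,  5.21973629e-02,  1.40068869e+00,  2.18059641e-05,
        1.68861507e+00, -7.02991742e-02]), 'qvel': array([ 4.03714605e-04,  9.74857994e-05,  6.53894962e-04, -7.62206723e-04,
       -1.60677738e-03, -1.11972568e-03]), 'tau': array([-1.27469179e-03, -3.81535363e+01, -3.60307503e+01, -1.55358671e-04,
        3.18251150e-04, -3.56453363e-06]), 'position': array([ 122.68606697, -510.48376606,  231.330433  ]), 'tcp_rot': array([ 3.14149982e+00, -1.51716086e-05,  2.35808831e-01]), 'wrist_force': array([ 0.14344717,  0.11764978, -0.5776238 ]), 'moment': array([-0.04829915, -0.01119925, -0.0072048 ]), 'grasp_force': 0.0, 'gripper_width': 85.51722988138962}
```

Run:
```python
import cv2
a=cv2.imread("pics/side0.png");b=cv2.imread("pics/top0.png")
cv2.imwrite("pics/s0c.png",cv2.resize(a[130:390,160:400],None,fx=2.3,fy=2.3,interpolation=cv2.INTER_CUBIC))
cv2.imwrite("pics/t0c.png",cv2.resize(b[140:290,160:450],None,fx=2.7,fy=2.7,interpolation=cv2.INTER_CUBIC))
```

```text
(no output)
```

View pics/s0c.png

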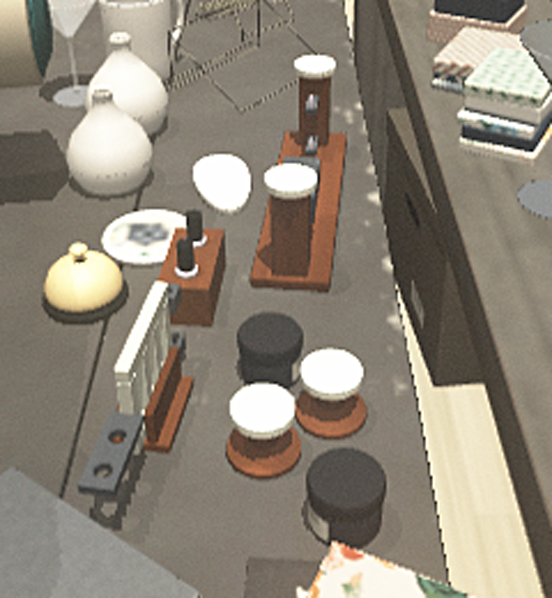

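View pics/t0c.png

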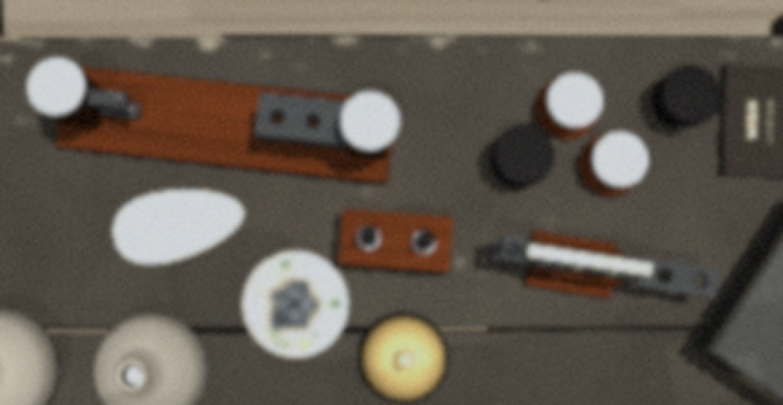

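The side view shows gate, rack with leaf, pin block, two stands, and two jars (side crop 270,350 and 345,495). The top view shows the same, with jars at top px ≈(354,197) and (414,175) and stands at ≈(373,177) and (390,198). Next I fit metric poses.

```bash
cat > h.py <<'E'
from rig import robot
import cv2,numpy as np
from scipy.optimize import least_squares
def proj(f,P):
    T=np.linalg.inv(f["extrinsics"]); r,_=cv2.Rodrigues(T[:3,:3])
    return cv2.projectPoints(np.asarray(P,float).reshape(-1,1,3),r,T[:3,3],f["mtx"],np.asarray(f["D"],float))[0].reshape(-1,2)
def place(p,L):   # p=x,y,yaw(,z) ; L local points
    c,s=np.cos(p[2]),np.sin(p[2]); L=np.asarray(L,float)
    z=p[3] if len(p)>3 else 0
    return np.c_[p[0]+c*L[:,0]-s*L[:,1],p[1]+s*L[:,0]+c*L[:,1],L[:,2]+z]
def ray(f,uv,z):  # intersect with height z
    n=cv2.undistortPoints(np.array([[uv]],float),f["mtx"],np.asarray(f["D"],float))[0,0]
    d=f["extrinsics"][:3,:3]@[n[0],n[1],1]; o=f["extrinsics"][:3,3]
    return o+d*(z-o[2])/d[2]
_a=np.linspace(0,2*np.pi,60,endpoint=False)
def cyl(x,y,secs): # secs (r,z)
    return np.vstack([np.c_[x+r*np.cos(_a),y+r*np.sin(_a),0*_a+z] for r,z in secs])
def hullc(f,P):
    m=cv2.moments(cv2.convexHull(proj(f,P).astype(np.float32))); return np.array([m["m10"],m["m01"]])/m["m00"]
def fit_cyl(obs,secs,x0):  # obs [(f,uv centroid)]
    g=lambda p:np.concatenate([hullc(f,cyl(p[0],p[1],secs))-uv for f,uv in obs])
    r=least_squares(g,x0,diff_step=1e-4); return r.x,r.fun
def blob(mask,uv):
    n,l,st,c=cv2.connectedComponentsWithStats(mask.astype(np.uint8)); d=np.hypot(*(c[1:]-uv).T)+1e3*(st[1:,4]<40)
    i=1+d.argmin(); return c[i],st[i]
def tips(f,t): return [(np.array(d["point"])[::-1],d["p"]) for d in robot.tip_of(f,t)]
def fit_rigid(obs,x0): # obs [(f,localpt,uv,weight)], p=x,y,yaw(,z)
    g=lambda p:np.concatenate([w*(proj(f,place(p,[L]))[0]-uv) for f,L,uv,w in obs])
    r=least_squares(g,x0,loss="soft_l1",x_scale=[10,10,.1,10][:len(x0)]); return r.x,np.round(g(r.x),1)
E
python3 - <<'E'
from h import *
F=robot.grab_frame("side"),robot.grab_frame("top")
cap=lambda z:[(25,z-12.6),(25,z-4.6),(12,z-1),(1,z)]
seeds={"left":((297,158),(181,172),122.6),"right":((287,209),(297,184),122.6),"a":((274,308),(389,198),52.6),"b":((304,292),(372,177),52.6)}
D={}
for k,(us,ut,z) in seeds.items():
    obs=[]
    for f,u in zip(F,(us,ut)):
        c=f["color"].astype(int); m=(c.min(2)>150)
        b,st=blob(m,u); obs.append((f,b)); print(k,f["shot"],b.round(1),st)
    x0=ray(F[1],obs[1][1],z)[:2]
    D[k]=fit_cyl(obs,cap(z),x0)[0]; r=fit_cyl(obs,cap(z),x0)[1]
    print(k,D[k].round(1),r.round(1),"top only",fit_cyl(obs[1:],cap(z),x0)[0].round(1))
d=D["left"]-D["right"]; yaw=np.arctan2(-d[0],d[1]); print("gate len",np.hypot(*d),"yaw",yaw)
f=F[1]
for i in range(2):
    for d in robot.cut_out(F[i],"jar_1"):
        m=d["region"];ys,xs=np.nonzero(m); print("jar",i,d["p"],xs.mean(),ys.mean(),m.sum(),ray(F[i],(xs.mean(),ys.mean()),30 if i else 24).round(0))
cv2.imwrite("pics/top1.png",F[1]["color"][:,:,::-1])
for t in["leaf_low","leaf_high","leaf_hole","leaf_grip","pin_1"]:
  for i in range(2): print(t,i,[(u.round(1),round(p,2)) for u,p in tips(F[i],t)])
E
```

```text
left 3 [296.5 157.7] [288 154  18   9 133]
left 4 [180.2 171.5] [170 161  21  22 352]
left [507.3 121.7] [-0.2  1.  -0.3 -0.2] top only [506.9 120.9]
right 3 [286.1 207.5] [275 201  23  15 264]
right 4 [296.7 184.1] [286 174  22  22 367]
right [ 475.3 -149.3] [-0.1  1.1 -0.6 -0.1] top only [ 475.  -150.6]
a 3 [273.7 307.4] [260 297  28  23 521]
a 4 [389.4 198.5] [380 189  20  20 324]
a [ 450.4 -377. ] [-0.1  1.  -1.  -0.2] top only [ 450.  -379.4]
b 3 [303.8 291.5] [290 281  28  22 462]
b 4 [372.7 176.5] [363 167  20  20 318]
b [ 505.5 -337.3] [-0.1  1.1 -1.  -0.1] top only [ 505.1 -339.8]
gate len 272.8754641424824 yaw -0.11732778992048072
jar 0 0.96 309.56454121306376 345.9276827371695 1286 [ 510. -443.   24.]
jar 0 0.88 277.25311720698255 281.1172069825436 802 [ 456. -283.   24.]
jar 1 0.87 352.82191780821915 197.51826484018264 438 [ 455. -291.   30.]
jar 1 0.65 413.859375 175.71875 448 [ 509. -447.   30.]
leaf_low 0 [(array([235.4, 283. ]), 0.94), (array([234. , 261.4]), 0.31)]
leaf_low 1 [(array([346.3, 232.7]), 0.66)]
leaf_high 0 [(array([230.4, 262.7]), 0.95)]
leaf_high 1 [(array([350.3, 232.1]), 0.86), (array([409.1, 240.8]), 0.46)]
leaf_hole 0 [(array([211.6, 319.2]), 0.67)]
leaf_hole 1 [(array([409.2, 244.1]), 0.7)]
leaf_grip 0 [(array([218. , 278.7]), 0.94)]
leaf_grip 1 [(array([381.3, 238.1]), 0.96), (array([293.8, 227.9]), 0.44), (array([345.1, 232.5]), 0.22)]
pin_1 0 [(array([244.3, 231.7]), 0.61), (array([242.4, 247.4]), 0.45), (array([284.8, 205. ]), 0.25)]
pin_1 1 [(array([293.1, 228. ]), 0.58), (array([316.8, 231.2]), 0.52)]
```

View pics/top0.png

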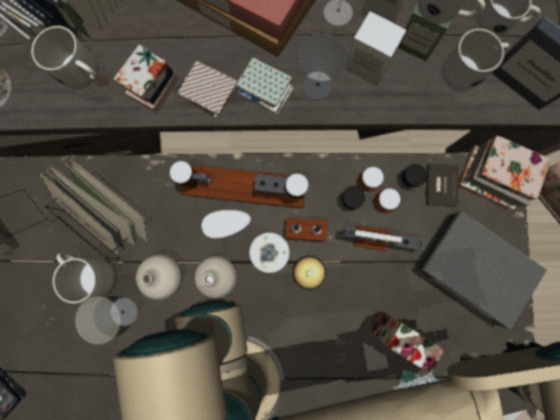

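```bash
cat >> h.py <<'E'
LP={"leaf_low":(0,0,0),"leaf_high":(0,0,55),"leaf_hole":(0,-140,44),"leaf_grip":(0,-72,80.5)}
def leaf_fit(z,x0,fs=None,maxd=14):
    obs=[]
    for f in fs or (robot.grab_frame("side"),robot.grab_frame("top")):
        for t,L in LP.items():
            pr=proj(f,place([*x0[:3],z],[L]))[0]
            c=[u for u,p in tips(f,t) if np.hypot(*(u-pr))<maxd and p>.25]
            if c: obs.append((f,np.add(L,(0,0,z)),c[0],1.))
    return fit_rigid(obs,x0[:3])
E
python3 - <<'E'
from h import *
P=[]
for k in range(4):
    p,r=leaf_fit(10,[415,-292,-.17],maxd=20); P.append(p); print(p.round(2),r.tolist())
print(np.mean(P,0).round(2))
F=robot.grab_frame("side"),robot.grab_frame("top")
p=np.mean(P,0)
# rail: segment white near the leaf in top view
f=F[1]; m=(f["color"].min(2)>125); pr=proj(f,place([*p,10],[(0,-64,88)]))[0]
b,st=blob(m,pr); print("rail top centroid",b,"pred",pr,st)
n,l=cv2.connectedComponents(m.astype(np.uint8)); li=l[int(b[1]),int(b[0])]; ys,xs=np.nonzero(l==li)
W=np.array([ray(f,(x,y),98)[:2] for x,y in zip(xs,ys)]); c=W.mean(0); u,s,v=np.linalg.svd(W-c); d=v[0]*np.sign(v[0][1]); print("rail world c",c,"yaw",np.arctan2(-d[0],d[1]), "pred c",place([*p,10],[(0,-64,88)]))
pr=proj(F[0],place([*p,10],[(0,-64,88)]))[0];print(pr)
print(robot.sense()["time_s"])
E
```

```text
[ 3.9689e+02 -2.9084e+02 -3.8000e-01] [0.0, 0.0]Traceback (most recent call last):
  File "<stdin>", line 4, in <module>
  File "h.py", line 38, in leaf_fit
    return fit_rigid(obs,x0[:3])
  File "h.py", line 29, in fit_rigid
    r=least_squares(g,x0,loss="soft_l1",x_scale=[10,10,.1,10][:len(x0)]); return r.x,np.round(g(r.x),1)
    return func(*args, **kwargs)
    vector_fun = VectorFunction(
        fun_wrapped,
    ...<6 lines>...
        workers=workers
    )
    self._update_fun()
    ~~~~~~~~~~~~~~~~^^
    self.f = self.fun_wrapped(xp_copy(self.x))
             ~~~~~~~~~~~~~~~~^^^^^^^^^^^^^^^^^
    return np.atleast_1d(self.fun(x))
                         ~~~~~~~~^^^
    return self.f(x, *self.args, **self.kwargs)
           ~~~~~~^^^^^^^^^^^^^^^^^^^^^^^^^^^^^^
  File "h.py", line 28, in <lambda>
    g=lambda p:np.concatenate([w*(proj(f,place(p,[L]))[0]-uv) for f,L,uv,w in obs])
               ~~~~~~~~~~~~~~^^^^^^^^^^^^^^^^^^^^^^^^^^^^^^^^^^^^^^^^^^^^^^^^^^^^^^
ValueError: need at least one array to concatenate
```

Run:
```python
from h import *
F=robot.grab_frame("side"),robot.grab_frame("top")
a=ray(F[1],(346.3,232.7),10)[:2];b=ray(F[1],(409.2,244.1),54)[:2];d=a-b
x0=[*a,np.arctan2(-d[0],d[1])];print(x0,np.hypot(*d))
P=[]
for k in range(3):
    p,r=leaf_fit(10,x0,maxd=16); P.append(p); print(p.round(2),r.tolist())
p=np.mean(P,0);print(p.round(2))
F=robot.grab_frame("side"),robot.grab_frame("top")
f=F[1]; m=(f["color"].min(2)>125); pr=proj(f,place([*p,10],[(0,-64,88)]))[0]
b,st=blob(m,pr); print("rail top centroid",b,"pred",pr,st)
n,l=cv2.connectedComponents(m.astype(np.uint8)); li=l[int(round(b[1])),int(round(b[0]))]; ys,xs=np.nonzero(l==li)
W=np.array([ray(f,(x,y),98)[:2] for x,y in zip(xs,ys)]); c=W.mean(0); u,s,v=np.linalg.svd(W-c); d=v[0]*np.sign(v[0][1]); print("rail world c",c,"yaw",np.arctan2(-d[0],d[1]), "pred c",place([*p,10],[(0,-64,88)]))
print(robot.sense()["time_s"])
```

```text
[np.float64(368.253516268257), np.float64(-276.0615137736813), np.float64(-0.20752481915500404)] 148.71850445873133
[ 3.6671e+02 -2.7220e+02 -1.6000e-01] [0.3, 3.2, -1.9, 0.7, 0.8, 0.8, -0.2, 0.4, -1.7, 0.2, -2.1, -2.5, -5.5, 2.5, 0.7, -0.3]
[ 3.6906e+02 -2.7521e+02 -1.7000e-01] [-1.2, 1.3, -0.8, -2.3, -0.3, 0.7, 0.1, 0.6, -0.5, -1.9, -0.8, -0.8, -6.3, -0.1, 1.4, -0.3]
[ 3.6773e+02 -2.7398e+02 -1.5000e-01] [-1.2, -0.6, 0.8, 2.8, 0.3, 1.9, 0.1, 0.7, -1.0, 0.6, -1.0, -1.4, -4.6, 0.3, 0.9, 0.5]
[ 3.6783e+02 -2.7380e+02 -1.6000e-01]
rail top centroid [378.01171875 235.84375   ] pred [377.68869024 235.1191243 ] [355 230  47  12 256]
rail world c [ 355.98541708 -337.69721993] yaw -0.15943051420120494 pred c [[ 357.66275939 -336.98318025   98.        ]]
5.0
```

```bash
cat >> h.py <<'E'
PI=np.pi
def st(*k):
    s=robot.sense(); print("t%.1f pos %s yaw %.3f F %s M %s w %.1f gf %.1f"%(s["time_s"],s["position"].round(1),s["tcp_rot"][2],s["wrist_force"].round(1),s["moment"].round(2),s["gripper_width"],s["grasp_force"]),*k); return s
E
python3 - <<'E'
from h import *
leaf=[367.5,-274,-.16]
g=place([*leaf,10],[LP["leaf_grip"]])[0]; yaw=leaf[2]+PI/2
robot.move_to([g[0],g[1],180],[PI,0,yaw]); robot.gripper_to(40); st()
robot.move_l([g[0],g[1],g[2]-19],vel=120); st()
for w in(22,18,16,14):
    robot.gripper_to(w); s=st()
    if s["grasp_force"]>1 or np.hypot(*s["wrist_force"][:2])>4: break
f=robot.grab_frame("side"); cv2.imwrite("pics/s1.png",cv2.resize(f["color"][200:370,140:340,::-1],None,fx=3,fy=3))
E
```

```text
t6.6 pos [ 355.9 -345.2  180. ] yaw 1.410 F [-0.6 -0.2 -0. ] M [ 0.03 -0.   -0.02] w 40.1 gf 0.0
t7.7 pos [ 356.4 -345.5   72.4] yaw 1.411 F [ 0.6  0.4 -0.2] M [0.03 0.03 0.03] w 40.1 gf 0.0
t8.0 pos [ 356.2 -345.2   71.9] yaw 1.411 F [-0.9 -0.3  0.1] M [-0.06 -0.04 -0.02] w 21.9 gf 0.0
t8.2 pos [ 356.  -345.1   71.5] yaw 1.411 F [ 0.5  0.6 -0.6] M [ 0.02 -0.01 -0.03] w 18.0 gf 0.0
t8.4 pos [ 356.  -345.1   71.5] yaw 1.411 F [ 0.4 -0.7  0.7] M [-0.   -0.04  0.05] w 16.1 gf 0.0
t8.7 pos [ 356.  -345.1   71.5] yaw 1.411 F [-0.1  0.6  0.1] M [-0.02  0.04  0.02] w 14.0 gf 0.1
```

View pics/s1.png

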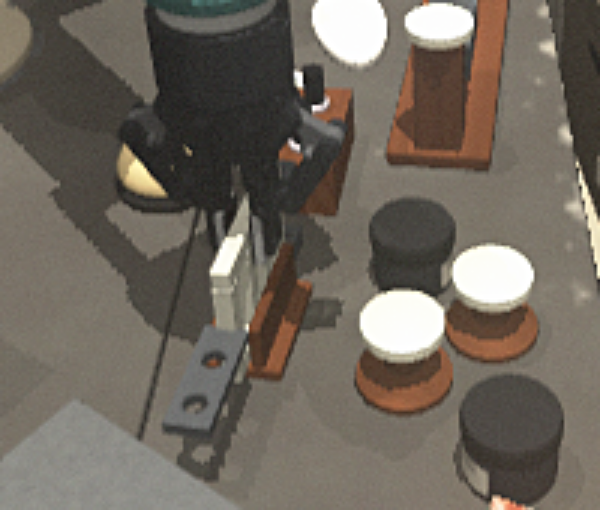

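The fingers straddle the top rail cleanly (crop ~(235,240)). Closing and lifting.

Run:
```python
from h import *
robot.gripper_to(5); s=st(); p=s["position"]
robot.move_l([p[0],p[1],p[2]+40],vel=60); st()
robot.move_l([p[0],p[1],215],vel=150); s=st()
Pz=np.array([501.4,71.7]); ly=-.117-.4
off=np.array([np.sin(ly),-np.cos(ly)])*72   # grip rel hinge
stage=Pz+[-60,0]+off
robot.move_to([*stage,215],[PI,0,ly+PI/2]); st()
robot.move_l([*stage,52+80.5-19+10],vel=100); s=st()
F=robot.grab_frame("side"),robot.grab_frame("top")
for f,n in zip(F,("s2","t2")): cv2.imwrite(f"pics/{n}.png",f["color"][:,:,::-1])
x0=[Pz[0]-60,Pz[1],ly]
print("expect",x0,62.)
for i,f in enumerate(F):
    for t,L in LP.items(): print(i,t,proj(f,place([*x0,62],[L]))[0].round(1),[(u.round(1),round(p,2)) for u,p in tips(f,t)])
c=np.hstack([F[0]["color"][110:290,200:360],F[1]["color"][130:310,150:310]])
cv2.imwrite("pics/c2.png",cv2.resize(c[:,:,::-1],None,fx=2.5,fy=2.5,interpolation=cv2.INTER_CUBIC))
```

```text
t8.9 pos [ 356.  -345.1   71.6] yaw 1.411 F [-0.2 -1.2 -0.3] M [ 0.05  0.17 -0.03] w 11.0 gf 58.7
t9.7 pos [ 355.8 -344.9  111.2] yaw 1.411 F [-0.6 -0.1 -3.2] M [ 0.02 -0.   -0.03] w 10.8 gf 58.4
t10.6 pos [ 355.7 -344.8  213.7] yaw 1.411 F [ 0.4  0.9 -2.4] M [-0.02  0.04 -0.  ] w 11.1 gf 58.4
t11.9 pos [405.9   8.6 214.7] yaw 1.053 F [ 0.1 -0.4 -2.2] M [-0.01  0.03  0.02] w 11.0 gf 58.3
t13.0 pos [406.3   9.1 124.2] yaw 1.054 F [ 0.8 -1.1 -2.7] M [ 0.02 -0.01  0.06] w 10.9 gf 58.3
expect [np.float64(441.4), np.float64(71.7), -0.517] 62.0
0 leaf_low [272.8 183.9] [(array([271.1, 185.2]), 0.7)]
0 leaf_high [272.3 165.4] [(array([271.4, 164. ]), 0.73)]
0 leaf_hole [242.8 190.9] [(array([242.5, 188.4]), 0.74), (array([308.7, 357.4]), 0.7), (array([273.5, 180.6]), 0.61)]
0 leaf_grip [257.3 166.6] [(array([256.5, 165.1]), 0.68)]
1 leaf_low [205. 202.] [(array([352.6, 198.3]), 0.72)]
1 leaf_high [200.2 199. ] []
1 leaf_hole [253.1 229.2] [(array([254.1, 227.4]), 0.61)]
1 leaf_grip [225.2 213.1] []
```

View pics/c2.png

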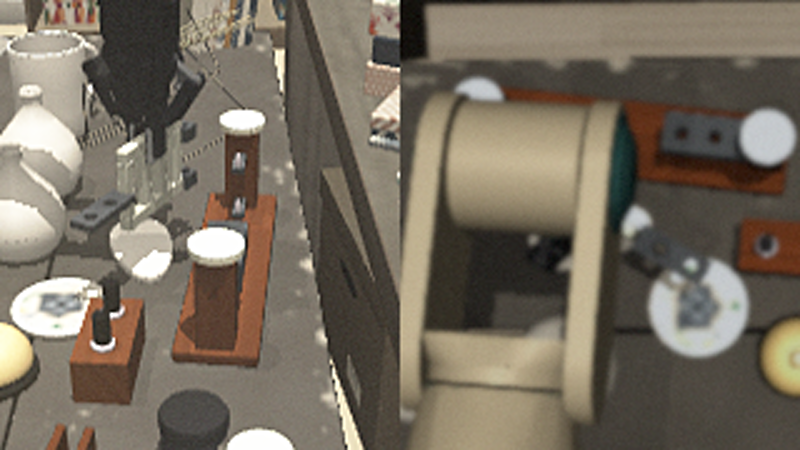

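Leaf is held upright in front of the gate (side crop ~(150,170)), the tongue clear of the plate and the stone; the top view of the hinge is hidden by the arm. I'll close in and measure leaf vs pintle relatively.

Run:
```python
from h import *
Pz=np.array([501.4,71.7]); ly=-.517
off=np.array([np.sin(ly),-np.cos(ly)])*72
robot.move_l([*(Pz+[-26,0]+off),52+61.5],vel=80); robot.sleep(.4); s=st()
tc=s["position"]; y=s["tcp_rot"][2]-PI/2
h=tc[:2]-np.array([np.sin(y),-np.cos(y)])*72; lz=tc[2]-61.5
print("hinge by kin",h,lz,y)
G={"pintle_low":(0,62,30),"pintle_high":(0,62,85),"fork_inner":(0,-78,84.5),"fork_outer":(0,-110,84.5),"dome_left":(0,112,122.6),"dome_right":(0,-160,122.6)}
gate=[494.1,10.1,-.117,0]
A={}
for k in range(4):
  for n in("side","top"):
    f=robot.grab_frame(n)
    for t,L in list(LP.items())+list(G.items()):
        pr=proj(f,place([*h,y,lz] if t in LP else gate,[L]))[0]
        c=[u-pr for u,p in tips(f,t) if np.hypot(*(u-pr))<9]
        if c: A.setdefault((n,t),[]).append(c[0])
for k,v in sorted(A.items()): print(k,len(v),np.mean(v,0).round(2),np.std(v,0).round(2))
f=robot.grab_frame("side"); cv2.imwrite("pics/c3.png",cv2.resize(f["color"][120:240,210:330,::-1],None,fx=5,fy=5,interpolation=cv2.INTER_CUBIC))
```

```text
t14.5 pos [439.8   9.1 113.6] yaw 1.054 F [-0.1 -0.7 -2. ] M [-0.05  0.04  0.02] w 11.1 gf 58.3
hinge by kin [475.3499985   71.70939659] 52.1332695564174 -0.5169528522775821
('side', 'dome_left') 4 [-2.18  0.98] [0.58 0.87]
('side', 'dome_right') 4 [1.9  2.39] [1.99 0.95]
('side', 'fork_inner') 4 [-0.4  -1.18] [1.67 1.41]
('side', 'fork_outer') 4 [-1.76 -1.06] [0.31 0.45]
('side', 'leaf_grip') 4 [ 0.57 -0.52] [0.38 1.31]
('side', 'leaf_high') 4 [ 0.49 -0.46] [1.33 0.76]
('side', 'leaf_hole') 4 [ 0.01 -2.61] [1.46 1.46]
('side', 'leaf_low') 4 [ 1.95 -0.03] [1.82 1.12]
('side', 'pintle_high') 4 [ 2.26 -0.21] [0.89 0.96]
('side', 'pintle_low') 4 [ 3.55 -0.99] [0.76 0.61]
('top', 'dome_right') 4 [0.95 1.88] [1.15 1.4 ]
('top', 'fork_inner') 4 [ 1.28 -0.44] [1.54 1.26]
('top', 'fork_outer') 4 [0.56 1.37] [0.85 0.55]
('top', 'leaf_hole') 4 [ 2.7  -0.43] [0.22 0.65]
```

View pics/c3.png

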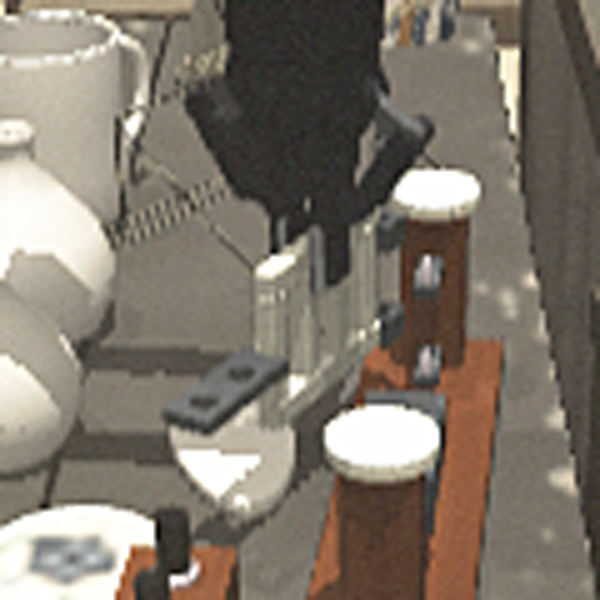

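Run:
```python
from h import *
gate=[494.1,10.1,-.117,0]
fs=[robot.grab_frame("side") for _ in range(4)]; f=fs[0]
I=np.mean([g["color"].astype(float).mean(2) for g in fs],0)
print("pin pred z85,99,30,44",proj(f,place(gate,[(0,62,85),(0,62,99),(0,62,30),(0,62,44)])).round(1).tolist())
print("post left edges z60", proj(f,place(gate,[(-18,94,60),(18,94,60)])).round(1).tolist(),"board near corners",proj(f,place(gate,[(-40,-180.,14),(40,-180.,14),(-40,-159,14),(-18,-178,60),(18,-178,60)])).round(1).tolist())
s=robot.sense();tc=s["position"];y=s["tcp_rot"][2]-PI/2;h=tc[:2]-np.array([np.sin(y),-np.cos(y)])*72;lz=tc[2]-61.5
print("sockets pred low c, high c",proj(f,place([*h,y,lz],[(0,0,8),(0,0,63),(10,-10,8),(-10,-10,8),(10,10,8)])).round(1).tolist())
np.set_printoptions(linewidth=200)
print(I[168:200,282:306].round(0).astype(int))
```

```text
pin pred z85,99,30,44 [[294.7, 176.0], [294.7, 171.2], [294.6, 193.9], [294.6, 189.4]]
post left edges z60 [[289.3, 178.8], [302.1, 179.3]] board near corners [[267.9, 249.6], [303.0, 251.8], [269.2, 244.2], [277.2, 233.0], [293.4, 233.9]]
sockets pred low c, high c [[285.2, 184.3], [285.0, 165.9], [286.6, 186.6], [280.2, 185.0], [290.2, 183.6]]
[[134 130 139  71  60  61  56  62  62  60  61  58  58  60  59  59  59  57  58  62  62  80 123 118]
 [141 126 137  71  57  57  56  97  58  56  58  60  58  57  57  56  60  60  62  66  58  79 124 116]
 [140 128 136  80  90  79 109 126  56  60  57  56  51  46  45  50  57  63  64  63  61  80 122 116]
 [138 125 134  94 119 113 129 130  53  63  58  56 103 221  89  93  71  61  63  64  58  80 124 116]
 [142 126 131 103 124 123 124 128  53  61  54  64 144 237 119 120  87  60  65  64  58  83 124 118]
 [142 126 132 101 121 121 123 131  51  62  59  81 167 198 133 121  70  61  62  63  56  83 127 122]
 [141 126 134 102 122 122 124 131  51  64  64 148 163 179 143 125  44  64  68  63  56  82 127 121]
 [139 125 132 103 122 122 124 129  54  62  56 139 149 165 1
[... 1716 characters left out ...]
2  99]
 [ 99  92 115 117 113 107 105  90  96  68  61  98 161 166 133 123  60  78  77  77  95 105 102  98]
 [ 78  70  94  91  90 110 106 105 109  67  70 131 137 148 118  95  94 100  97  93 104 103 102  98]
 [ 72  69  71  70  67  88 107 105 111  69  67 101  89  99  83  77 110 107 100 100 100 102 102 100]
 [ 67  69  72  71  67  67  84 106 110  71  64  63  62  64  56  61 108 101  99 100  99 103 102 107]
 [ 73  75  77  73  99  70  65  85  83  62  67  63  56  58  63  93 107 100  99 101 101 101 100 109]
 [ 74  98 105 104 113 102  96 100  96  98 104 100 101  96  87 111 109 102  99 102 101 101 101 109]
 [ 67 105 112 111 108 109 111 112 110 114 117 116 116 117 106 121 123  86 105 102 100 103 101 111]]
```

```bash
cat >> h.py <<'E'
def fz(n=3):
    v=[]
    for _ in range(n): robot.sleep(.04); v.append(robot.sense()["wrist_force"])
    return np.mean(v,0)
E
python3 - <<'E'
from h import *
Pz=np.array([501.4,71.7])+[2.5,1.5]; ly=-.517
off=np.array([np.sin(ly),-np.cos(ly)])*72
Z=61.5
c=Pz+off
robot.move_l([*c,52+Z],vel=40); f0=fz(5); st(f0.round(2))
off_list=[(0,0),(-2,0),(2,0),(0,2),(0,-2),(2,2),(-2,-2),(2,-2),(-2,2),(3.5,0),(-3.5,0),(0,3.5),(0,-3.5),(3.5,2),(3.5,-2),(-3.5,2),(-3.5,-2)]
done=False
for o in off_list:
    p=c+o
    robot.move_l([*p,46+Z],vel=40)
    for z in (44.5,43,41.5,40,38,36,34,32):
        robot.move_l([*p,z+Z],vel=30); F=fz(2)-f0
        if F[2]>5 or np.hypot(*F[:2])>12: break
    else: done=True
    print(o,z,F.round(1),robot.sense()["position"].round(1))
    if done: break
    if z<39: break
E
```

```text
t20.2 pos [468.2  10.6 113.5] yaw 1.054 F [-0.4  0.3 -1.9] M [0.03 0.02 0.05] w 10.9 gf 58.3 [-0.22 -0.17 -2.52]
(0, 0) 40 [-4.9 -4.6  6.4] [467.9  10.  101.7]
(-2, 0) 32 [-4.1 -7.1  3.1] [465.6   9.6  93.1]
```

Run:
```python
from h import *
f0=np.array([-.2,-.2,-2.5]); p=robot.sense()["position"]
for k in range(4):
    F=fz(3)-f0; print(F.round(1),p.round(1))
    d=F[:2]*.1
    if np.hypot(*F[:2])<3: break
    p[:2]+=np.clip(d,-.7,.7); robot.move_l(p,vel=20)
for z in(92.5,91.5,91,90.5,90):
    p[2]=z; robot.move_l(p,vel=20); F=fz(3)-f0; print(z,F.round(1),robot.sense()["position"].round(1))
    if F[2]>5: break
f=robot.grab_frame("side"); cv2.imwrite("pics/c4.png",cv2.resize(f["color"][120:240,210:330,::-1],None,fx=5,fy=5,interpolation=cv2.INTER_CUBIC)); st()
```

```text
[-4.8 -7.1  2.7] [465.6   9.6  93.1]
[0.3 0.4 0.2] [465.1   8.9  93.1]
92.5 [-0.4  0.2 -0.5] [465.1   9.   92.5]
91.5 [0.2 0.  0.3] [465.1   8.9  91.5]
91 [-0.7 -0.5  3.2] [465.2   8.9  91.3]
90.5 [-2.7 -1.6  7.9] [465.3   8.8  91. ]
t26.9 pos [465.3   8.8  91. ] yaw 1.054 F [-3.6 -3.1  6.1] M [0.02 0.3  0.07] w 10.6 gf 59.5
```

View pics/c4.png

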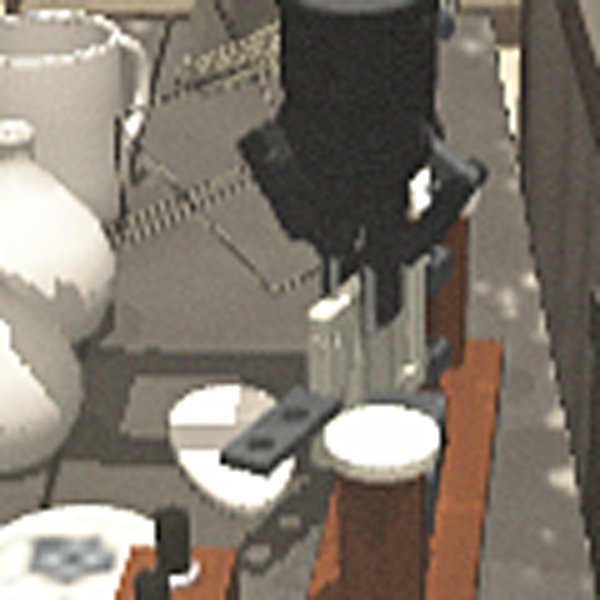

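The leaf sits on both pintles, tongue open toward the robot (crop ~(280,430)). I swing it shut along the arc with force checks.

Run:
```python
from h import *
y0=-.517; p0=np.array([465.1,8.9]); d=lambda y:np.array([np.sin(y),-np.cos(y)])
H=p0-72*d(y0); robot.move_l([*p0,91.6],vel=20); f0=fz(4); print(f0.round(1))
L=72.; corr=np.zeros(2); y=y0
yend=-.117+.02
while y<yend:
    y=min(y+.04,yend)
    robot.move_l([*(H+L*d(y)+corr),91.6],[PI,0,y+PI/2],vel=40); F=fz(3)-f0
    n=np.array([np.cos(y),np.sin(y)]); r=d(y)
    print(round(y,3),"tang %.1f rad %.1f z %.1f"%(F[:2]@n,F[:2]@r,F[2]),corr.round(2))
    if y<-.19: corr+=np.clip(F[:2]*.07,-.5,.5)
    else:
        corr+=r*np.clip(F[:2]@r*.07,-.5,.5)
        if F[:2]@n<-8: break
        y-=.02 if y<yend else 0
st(y)
```

```text
[-0.1 -0.4 -0.3]
-0.477 tang -0.0 rad -0.2 z -0.6 [0. 0.]
-0.437 tang -0.2 rad -0.0 z -1.1 [0.01 0.01]
-0.397 tang 0.4 rad 0.1 z -0.9 [-0.01  0.02]
-0.357 tang -0.1 rad -0.2 z -1.4 [0.02 0.01]
-0.317 tang 0.3 rad -0.0 z -1.8 [0.01 0.02]
-0.277 tang 0.4 rad 0.2 z -0.9 [0.03 0.02]
-0.237 tang 0.6 rad -0.5 z -1.9 [ 0.06 -0.01]
-0.197 tang 0.0 rad -0.6 z -2.1 [0.11 0.02]
-0.157 tang 0.4 rad -0.5 z -1.9 [0.12 0.06]
-0.137 tang -0.0 rad -0.7 z -2.0 [0.13 0.09]
-0.117 tang -0.3 rad -0.4 z -1.8 [0.13 0.14]
-0.097 tang -5.2 rad -0.9 z 1.9 [0.14 0.17]
-0.097 tang -4.8 rad -0.1 z 1.5 [0.14 0.23]
t32.2 pos [4.93e+02 1.00e-01 9.16e+01] yaw 1.473 F [-4.9  0.1  2.2] M [ 0.18  0.99 -0.7 ] w 10.9 gf 59.6 -0.097
```

Run:
```python
from h import *
p=robot.sense()["position"][:2]; d=lambda y:np.array([np.sin(y),-np.cos(y)])
H=p-72*d(-.097); f0=np.array([-.1,-.4,-.3])
for y in(-.101,-.105,-.109,-.113,-.118):
    robot.move_l([*(H+72*d(y)),91.6],[PI,0,y+PI/2],vel=20); F=fz(4)-f0; print(y,(F[:2]@[np.cos(y),np.sin(y)]).round(2),F.round(1))
```

```text
-0.101 -4.7 [-4.7  0.3  1.6]
-0.105 -3.22 [-3.3 -0.4  0.1]
-0.109 0.34 [ 0.4  0.2 -2. ]
-0.113 -0.21 [-0.2  0.5 -2.7]
-0.118 -0.09 [-0.1  0.1 -2. ]
```

Run:
```python
from h import *
s=st(); p=s["position"]; np.save("shut.npy",[*p[:2],-.118])
robot.gripper_to(30); st(); robot.move_l([p[0],p[1],200],vel=120)
robot.move_to([350,-330,260],[PI,0,PI/2-.1]); st()
F=[]
for k in range(3):
    for n in("side","top"):
        f=robot.grab_frame(n); F.append(f)
        for t in("pin_1","pin_2") if k==0 else ("pin_1",):
            print(n,t,[(u.round(1).tolist(),round(q,2)) for u,q in tips(f,t)])
        if n=="top" and k<2:
            for t in("fork_inner","fork_outer","leaf_hole","pintle_low"): print(t,[(u.round(1).tolist(),round(q,2)) for u,q in tips(f,t)][:2])
d=np.array([np.sin(-.118),-np.cos(-.118)])
for f in F[:2]: print("pred holes",proj(f,[[*(p[:2]+r*d),84.5] for r in(68,100)]).round(1).tolist())
c=np.hstack([F[4]["color"][140:290,190:360],F[5]["color"][140:290,170:340]])
cv2.imwrite("pics/c5.png",cv2.resize(c[:,:,::-1],None,fx=2.35,fy=2.35,interpolation=cv2.INTER_CUBIC))
```

```text
t34.2 pos [4.915e+02 3.000e-01 9.160e+01] yaw 1.453 F [ 0.2 -0.3 -2.4] M [0.02 0.03 0.02] w 10.8 gf 58.5
t34.6 pos [4.917e+02 3.000e-01 9.190e+01] yaw 1.453 F [-0.5 -0.6  0.5] M [ 0.01 -0.03 -0.04] w 30.2 gf 0.0
t37.0 pos [ 350.5 -329.3  259.7] yaw 1.472 F [ 0.7  1.1 -0.7] M [-0.   -0.01  0.02] w 30.0 gf 0.0
side pin_1 [([239.7, 245.0], 0.42), ([245.0, 234.5], 0.41)]
side pin_2 [([239.7, 245.0], 0.42), ([245.0, 234.5], 0.41)]
top pin_1 [([294.5, 227.5], 0.48), ([317.7, 232.1], 0.47), ([208.2, 180.1], 0.4)]
top pin_2 [([294.5, 227.5], 0.48), ([317.7, 232.1], 0.47), ([208.2, 180.1], 0.4)]
fork_inner [([264.3, 182.0], 0.78)]
fork_outer [([276.9, 185.5], 0.77)]
leaf_hole [([265.1, 183.4], 0.78)]
pintle_low [([229.4, 178.5], 0.75)]
side pin_1 [([238.3, 250.4], 0.69), ([247.1, 232.5], 0.66), ([296.9, 196.2], 0.43)]
top pin_1 [([295.9, 229.0], 0.6), ([316.8, 228.5], 0.41)]
fork_inner [([262.9, 182.1], 0.59)]
fork_outer [([276.2, 183.9], 0.98), ([231.4, 184.5], 0.31)]
leaf_hole [([265.6, 184.4], 0.77)]
pintle_low [([210.4, 177.0], 0.75)]
side pin_1 [([243.3, 232.8], 0.5), ([240.6, 247.6], 0.45)]
top pin_1 [([318.3, 231.3], 0.54), ([294.1, 226.9], 0.39)]
pred holes [[289.1, 201.6], [287.7, 208.3]]
pred holes [[261.4, 182.9], [274.8, 184.4]]
```

View pics/c5.png

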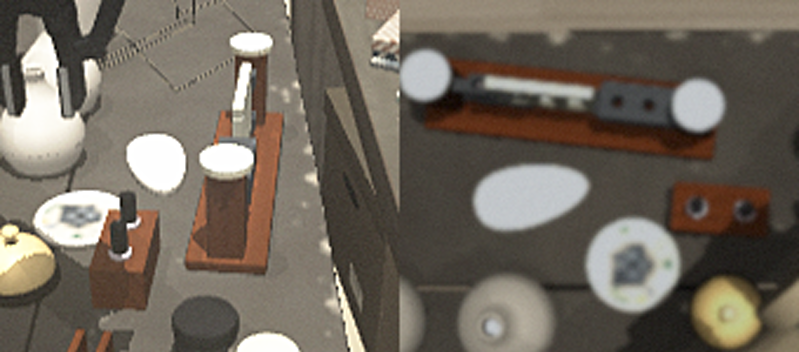

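Gate is shut, holes at top px ≈(262.3,183) and (275.5,184.3); both pins still stand in the block at ≈(296,228) and (317,229). Now localise the pins with the silhouettes.

```bash
cat >> h.py <<'E'
def pinfind(z0=44,n=3,prior=None):
    secs=[(11,z0),(11,z0+4),(8,z0+34)]; R={}
    for k in range(n):
        for nm in("side","top"):
            f=robot.grab_frame(nm)
            for d in robot.cut_out(f,"pin_1"):
                if d["p"]<.3: continue
                ys,xs=np.nonzero(d["region"]); uv=np.array([xs.mean(),ys.mean()])
                x=fit_cyl([(f,uv)],secs,ray(f,uv,z0+15)[:2])[0]; R.setdefault(nm,[]).append((*x.round(1),int(d["region"].sum()),round(d["p"],2)))
    return R
E
python3 - <<'E'
from h import *
for k,v in pinfind().items():
    for r in v: print(k,r)
f=robot.grab_frame("top")
for z in(78,46): print(z,[ray(f,u,z).round(1) for u in((296.4,228.1),(316.8,228.9))])
print([ray(f,u,84.5).round(1) for u in((262.3,183),(275.5,184.3))],f["extrinsics"][:3,3])
np.set_printoptions(linewidth=220)
print(f["color"][218:240,286:328].mean(2).astype(int))
print(f["color"][174:194,252:284].mean(2).astype(int))
E
```

```text
side (np.float64(376.4), np.float64(-199.3), 123, 0.6)
side (np.float64(381.3), np.float64(-140.7), 121, 0.41)
side (np.float64(452.0), np.float64(-413.1), 1154, 0.72)
side (np.float64(375.8), np.float64(-197.0), 128, 0.43)
side (np.float64(377.2), np.float64(-199.3), 104, 0.69)
side (np.float64(380.5), np.float64(-144.7), 84, 0.57)
top (np.float64(496.3), np.float64(24.5), 601, 0.71)
top (np.float64(482.7), np.float64(-17.6), 3761, 0.68)
top (np.float64(378.8), np.float64(-149.9), 65, 0.6)
top (np.float64(374.7), np.float64(-200.0), 58, 0.56)
top (np.float64(374.4), np.float64(-201.2), 47, 0.59)
top (np.float64(377.3), np.float64(-149.8), 48, 0.57)
top (np.float64(373.9), np.float64(-201.2), 46, 0.38)
78 [array([ 376.1, -149.8,   78. ]), array([ 374. , -197.9,   78. ])]
46 [array([ 378.1, -150.2,   46. ]), array([ 375.9, -199.8,   46. ])]
[array([483.3, -69.4,  84.5]), array([ 479.9, -100.8,   84.5])] [ 312.5051729  -137.93395601 1072.12424347]
[[ 65  57  58  54  59  58  57  61  56  58  61  61  61  62  60  60  64  61  59  64  62  61  65  58  58  62  63  60  61  59  60  61  61  58  6
[... 5543 characters left out ...]
 72  74  69  72  71  74  73  72  74  68  58]
 [ 33  39  45  59  62  58  64  66  67  70  64  70  69  71  69  70  75  76  75  77  73  72  74  76  74  74  78  75  77  76  68  56]
 [ 29  33  33  42  48  47  46  51  52  55  58  60  60  61  63  65  65  68  70  71  69  72  71  76  72  70  77  76  74  74  73  62]
 [ 28  31  28  34  29  30  34  35  36  36  36  43  44  42  45  49  51  55  55  56  58  57  59  61  64  64  68  72  70  69  68  60]
 [ 27  30  32  26  23  26  25  30  29  32  30  32  35  31  34  38  37  37  35  40  42  44  48  47  48  51  55  52  59  57  56  56]
 [ 26  29  29  32  28  27  29  28  32  28  28  31  28  26  31  30  31  24  30  28  32  33  36  36  36  35  35  41  40  42  39  40]]
```

```bash
cat > pin.py <<'E'
from h import *
Y=PI/2-.118
def pick(x,y,zo=44):
    robot.move_to([x,y,180],[PI,0,Y]); robot.gripper_to(45)
    robot.move_l([x,y,zo+9],vel=120); robot.gripper_to(22); st("pre")
    robot.gripper_to(10); s=st("grip"); robot.move_l([x,y,zo+9+60],vel=80); s=st("lift")
    return s["gripper_width"]>13
def insert(x,y):
    c=np.array([x,y]); robot.move_l([robot.sense()["position"][0],robot.sense()["position"][1],205]); robot.move_l([*c,205],vel=200); robot.move_l([*c,138],vel=120); f0=fz(5)
    R=[(0,0)]+[(r*np.cos(a),r*np.sin(a)) for r,n in((1.6,6),(3.2,10)) for a in np.arange(n)*2*PI/n]
    for o in R:
        p=c+o; robot.move_l([*p,134],vel=80); ok=False; z=134
        while z>93:
            z-=2.5; robot.move_l([*p,max(z,93)],vel=50); F=fz(2)-f0
            if np.hypot(*F[:2])>3: p=p+np.clip(F[:2]*.08,-.6,.6)
            if F[2]>9: break
        print(np.round(o,1),"z",z,F.round(1),p.round(1))
        if z<118: break
    return p,z,f0
E
python3 - <<'E'
from pin import *
if pick(378.5,-150):
    p,z,f0=insert(483.7,-69.4); st()
E
```

```text
t41.4 pos [ 378.6 -150.1   53.2] yaw 1.453 F [-1.5 -0.5 -0.1] M [-0.01 -0.    0.02] w 22.0 gf 0.0 pre
t41.6 pos [ 378.7 -150.1   53.3] yaw 1.453 F [-0.6  0.6  3.3] M [ 0.09  0.07 -0.03] w 14.0 gf 58.4 grip
t42.5 pos [ 378.2 -149.8  112.4] yaw 1.453 F [ 1.2 -0.1 -0.8] M [-0.01  0.01  0.03] w 13.8 gf 58.5 lift
[0 0] z 91.5 [-2.7 -0.2  5.8] [483.7 -69.4]
t51.0 pos [483.8 -69.4  93.8] yaw 1.453 F [-2.3 -0.1  5.1] M [0.07 0.52 0.04] w 14.3 gf 59.3
```

Run:
```python
from pin import *
robot.gripper_to(35); p=robot.sense()["position"]; robot.move_l([p[0],p[1],200],vel=150)
robot.move_l([370,-250,220],vel=300)
F=robot.grab_frame("side"),robot.grab_frame("top")
c=np.hstack([F[0]["color"][150:270,210:330],F[1]["color"][150:270,210:330]])
cv2.imwrite("pics/c6.png",cv2.resize(c[:,:,::-1],None,fx=3.3,fy=3.3,interpolation=cv2.INTER_CUBIC))
for k,v in pinfind(n=2).items():
    for r in v: print(k,r)
print("leaf in hole px pred:",[proj(f,[[483.7,-69.4,84.5],[375.5,-200,44]]).round(1).tolist() for f in F]); st()
for f in F: print([(u.round(1).tolist(),round(q,2)) for u,q in tips(f,"pin_1")])
```

```text
side (np.float64(376.6), np.float64(-199.2), 118, 0.68)
side (np.float64(487.0), np.float64(13.2), 75, 0.66)
side (np.float64(451.9), np.float64(-413.0), 1129, 0.54)
side (np.float64(508.1), np.float64(-470.9), 1258, 0.42)
side (np.float64(500.5), np.float64(95.8), 193, 0.67)
side (np.float64(376.4), np.float64(-198.8), 126, 0.54)
side (np.float64(486.3), np.float64(14.0), 68, 0.41)
top (np.float64(490.2), np.float64(-66.4), 70, 0.57)
top (np.float64(489.5), np.float64(-67.3), 73, 0.52)
leaf in hole px pred: [[[289.1, 202.0], [240.3, 248.7]], [[262.3, 182.8], [316.8, 229.1]]]
t53.5 pos [ 370.1 -249.8  220. ] yaw 1.453 F [0.2 0.6 0.7] M [ 0.05  0.03 -0.04] w 34.9 gf 0.0Traceback (most recent call last):
  File "<stdin>", line 10, in <module>
  File "h.py", line 26, in tips
    def tips(f,t): return [(np.array(d["point"])[::-1],d["p"]) for d in robot.tip_of(f,t)]
                                                                        ~~~~~~~~~~~~^^^^^
ValueError: only the last four pictures can be asked about
```

View pics/c6.png

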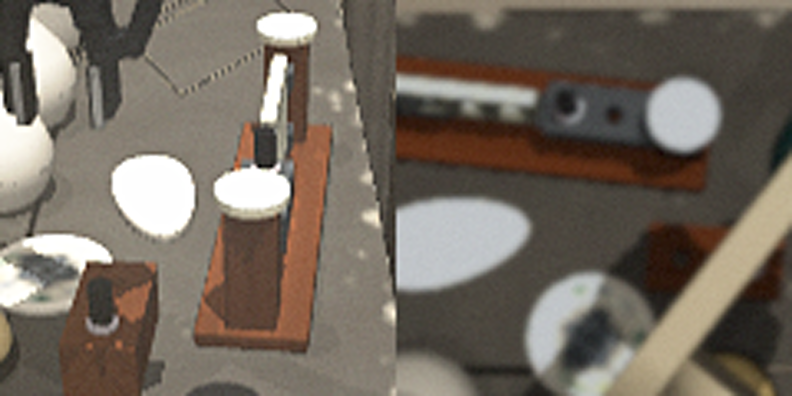

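Pin one stands in the inner hole (side crop (265,145)), the other remains in the block at crop (101,305). Second pin next.

Run:
```python
from pin import *
if pick(375.8,-199.9):
    p,z,f0=insert(480.0,-100.9); s=st()
    if z<96:
        robot.gripper_to(35); p=robot.sense()["position"]; robot.move_l([p[0],p[1],200],vel=150)
        robot.move_l([370,-150,240],vel=300)
        F=robot.grab_frame("side"),robot.grab_frame("top")
        for f in F:
            for t in("pin_1","jar_1","leaf_hole","dome_a"): print(t,[(u.round(1).tolist(),round(q,2)) for u,q in tips(f,t)])
        c=np.hstack([F[0]["color"][150:390,190:350],F[1]["color"][140:380,210:450]])
        cv2.imwrite("pics/c7.png",cv2.resize(c[:,:,::-1],None,fx=2,fy=2,interpolation=cv2.INTER_CUBIC)); st()
```

```text
t55.7 pos [ 375.9 -200.    53.2] yaw 1.453 F [ 0.2 -0.1 -0.4] M [-0.04  0.    0.  ] w 21.8 gf 0.0 pre
t55.9 pos [ 375.9 -199.9   53.3] yaw 1.453 F [-1.9  0.5  4.8] M [0.14 0.25 0.06] w 13.8 gf 58.4 grip
t56.8 pos [ 375.5 -199.7  112.4] yaw 1.453 F [ 0.1 -0.1 -2.1] M [-0.02 -0.01  0.05] w 13.9 gf 58.4 lift
[0 0] z 91.5 [-2.3  0.5  5.5] [ 480.  -100.9]
t65.3 pos [ 480.1 -100.9   93.8] yaw 1.453 F [-2.2  0.6  5.3] M [0.09 0.48 0.02] w 14.2 gf 59.0
pin_1 [([289.4, 199.6], 0.72), ([287.8, 207.4], 0.52), ([289.5, 199.5], 0.43)]
jar_1 [([309.2, 355.2], 0.81), ([274.7, 289.3], 0.58)]
leaf_hole []
dome_a [([273.4, 302.1], 0.88), ([304.1, 289.7], 0.61), ([295.8, 155.6], 0.52)]
pin_1 []
jar_1 [([410.9, 178.1], 0.69), ([348.1, 199.9], 0.63)]
leaf_hole [([268.0, 184.6], 0.89), ([204.4, 178.3], 0.34)]
dome_a [([374.7, 177.1], 0.9), ([391.2, 195.7], 0.83)]
t67.6 pos [ 370.2 -149.9  239.8] yaw 1.453 F [ 0.1  1.  -0.4] M [ 0.02  0.01 -0.01] w 35.1 gf 0.0
```

View pics/c7.png

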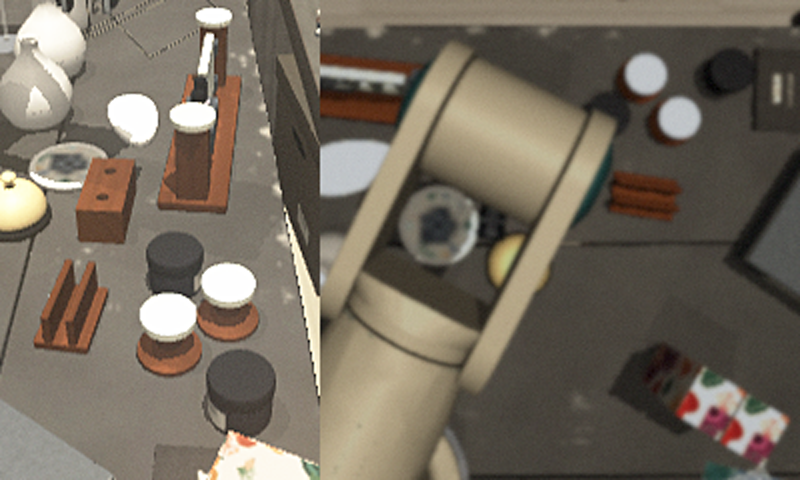

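Both pins are in the fork (side px ≈(289,200),(288,207)); two jars and two stands remain, no third jar visible. I'll clear the view and measure jars and stands with both cameras.

Run:
```python
from h import *
robot.move_to([400,100,300],[PI,0,1.45])
cap=lambda z:[(25,z-12.6),(25,z-4.6),(12,z-1),(1,z)]
J={"A":[],"B":[]};D={"a":[],"b":[]}
for k in range(3):
    F=robot.grab_frame("side"),robot.grab_frame("top")
    seg=[[ (np.array([np.nonzero(d["region"])[1].mean(),np.nonzero(d["region"])[0].mean()]),int(d["region"].sum()),round(d["p"],2)) for d in robot.cut_out(f,"jar_1")] for f in F]
    for n,x0 in(("A",(456,-288)),("B",(509,-445))):
        obs=[]
        for f,sg in zip(F,seg):
            pr=hullc(f,cyl(*x0,[(27.5,0),(27.5,48)])); c=[u for u in sg if np.hypot(*(u[0]-pr))<12]
            if c: obs.append((f,c[0][0]))
        r=[fit_cyl([o],[(27.5,0),(27.5,48)],x0)[0].round(1).tolist() for o in obs]
        J[n].append(fit_cyl(obs,[(27.5,0),(27.5,48)],x0)[0]); print(n,J[n][-1].round(1),r,[u[1:] for s_ in seg for u in s_])
    for n,us,ut in(("a",(274,308),(389,198)),("b",(304,292),(372,177))):
        obs=[(f,blob(f["color"].min(2)>150,u)[0]) for f,u in zip(F,(us,ut))]
        D[n].append(fit_cyl(obs,cap(52.6),(450,-378))[0]); 
        if k==0: print(n,D[n][-1].round(1))
for h in(0,15,30,45,60,80,100): print(h,ray(F[0],(277,373),h).round(0),ray(F[1],(428,185),h).round(0))
for q in(J,D):
    for n in q: print(n,np.mean(q[n],0).round(1))
f=F[1];s=[(t,[(u.round(1).tolist(),round(q,2)) for u,q in tips(F[0],t)][:3]) for t in("pin_1","leaf_hole","fork_inner")];print(s); st()
```

```text
A [ 455.1 -287.3] [[455.7, -282.6], [454.0, -290.7]] [(795, 0.77), (1205, 0.56), (2400, 0.51), (436, 0.76), (3311, 0.37)]
B [ 510.4 -442.5] [[510.4, -442.5]] [(795, 0.77), (1205, 0.56), (2400, 0.51), (436, 0.76), (3311, 0.37)]
a [ 450.4 -377. ]
b [ 505.5 -337.3]
A [ 454.7 -287.8] [[455.6, -284.4], [453.3, -290.2]] [(1256, 0.87), (833, 0.7), (412, 0.96), (497, 0.81), (64, 0.25)]
B [ 509.9 -444.7] [[510.7, -442.4], [508.6, -448.2]] [(1256, 0.87), (833, 0.7), (412, 0.96), (497, 0.81), (64, 0.25)]
A [ 454.5 -287.4] [[455.0, -282.8], [453.6, -290.7]] [(837, 0.59), (1316, 0.55), (470, 0.72), (411, 0.61)]
B [ 509.4 -445. ] [[510.1, -442.3], [508.5, -449.2]] [(837, 0.59), (1316, 0.55), (470, 0.72), (411, 0.61)]
0 [ 456. -476.    0.] [ 491. -491.    0.]
15 [ 457. -487.   15.] [ 488. -486.   15.]
30 [ 457. -498.   30.] [ 486. -481.   30.]
45 [ 458. -509.   45.] [ 483. -476.   45.]
60 [ 458. -520.   60.] [ 481. -472.   60.]
80 [ 459. -535.   80.] [ 477. -465.   80.]
100 [ 459. -549.  100.] [ 474. -458.  100.]
A [ 454.8 -287.5]
B [ 509.9 -444.1]
a [ 450.5 -377. ]
b [ 505.5 -337.3]
[('pin_1', [([287.3, 208.9], 0.41), ([290.3, 199.0], 0.39)]), ('leaf_hole', [([290.9, 205.9], 0.64)]), ('fork_inner', [([291.1, 201.7], 0.75)])]
t69.3 pos [400. 100. 300.] yaw 1.450 F [ 0.5 -0.2  0.1] M [0.02 0.02 0.01] w 34.6 gf 0.0
```

```bash
cat > jar.py <<'E'
from h import *
def jar(src,dst,yaw,zg,zd=52.6):
    robot.move_to([*src,160],[PI,0,yaw]); robot.gripper_to(74)
    robot.move_l([*src,zg],vel=100); s=st("down")
    robot.gripper_to(60); st("60"); robot.gripper_to(45); s=st("grip")
    if s["gripper_width"]<49: print("MISS"); return False
    robot.move_l([*src,zg+80],vel=100); robot.move_l([*dst,zg+zd+30],vel=120); robot.move_l([*dst,zg+zd+3],vel=60); robot.sleep(.3); f0=fz(5); st("above")
    z=zg+zd+3
    for _ in range(12):
        z-=.5; robot.move_l([*dst,z],vel=15); F=fz(4)-f0
        if F[2]>2: break
    print("contact z-zg",z-zg,F.round(1),robot.sense()["position"].round(1)); return True
def release():
    p=robot.sense()["position"]
    for w in(58,62,74): robot.gripper_to(w); robot.sleep(.1)
    robot.move_l([p[0],p[1],p[2]+90],vel=80); st()
E
python3 - <<'E'
from jar import *
if jar((454.3,-289.5),(505.3,-339.2),2.356,8): 
    F=robot.grab_frame("side"),robot.grab_frame("top")
    c=np.hstack([F[0]["color"][220:390,210:350],F[1]["color"][140:310,310:450]]); cv2.imwrite("pics/c8.png",cv2.resize(c[:,:,::-1],None,fx=2.8,fy=2.8,interpolation=cv2.INTER_CUBIC))
E
```

```text
t73.0 pos [ 454.7 -289.8    8.7] yaw 2.356 F [-0.1  0.6 -0.3] M [-0.03  0.03  0.02] w 73.6 gf 0.0 down
t73.3 pos [ 454.4 -289.6    8.2] yaw 2.356 F [-0.4 -0.1 -0.5] M [-0.05  0.02  0.06] w 59.9 gf 0.0 60
t73.5 pos [ 454.6 -289.7    8.5] yaw 2.356 F [ 0.5 -0.3  3.2] M [ 0.04 -0.01 -0.03] w 53.9 gf 62.8 grip
t76.3 pos [ 505.3 -339.2   63.7] yaw 2.356 F [-0.4  0.3 -1.5] M [0.05 0.02 0.01] w 53.2 gf 63.0 above
contact z-zg 52.6 [-0.2  0.3  2.8] [ 505.4 -339.3   60.9]
```

View pics/c8.png

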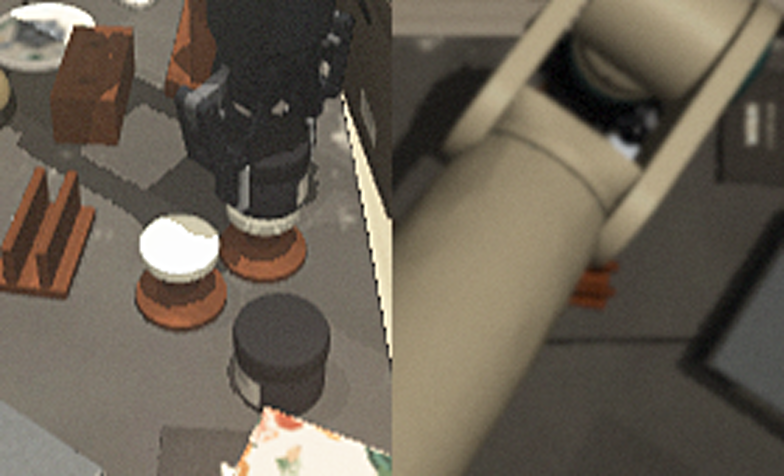

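The jar sits centred over the back dome (side crop (265,215)). Release, then the second jar.

Run:
```python
from jar import *
release()
if jar((509.3,-447),(450.3,-378.8),1.047,12): release()
robot.move_to([400,100,300],[PI,0,1.45])
F=robot.grab_frame("side"),robot.grab_frame("top")
for f in F:
    for t in("jar_1","pin_1","leaf_hole","fork_inner"): print(t,[(u.round(1).tolist(),round(q,2)) for u,q in tips(f,t)][:3])
for n,x in(("a",(450.5,-377)),("b",(505.5,-337.3))): print(n,[proj(f,[[*x,52.6]]).round(1).tolist() for f in F])
c=np.hstack([F[0]["color"][130:330,210:340],F[1]["color"][130:330,190:450]]); cv2.imwrite("pics/c9.png",cv2.resize(c[:,:,::-1],None,fx=2.05,fy=2.05,interpolation=cv2.INTER_CUBIC)); st()
```

```text
t81.2 pos [ 505.1 -339.1  150. ] yaw 2.356 F [-0.5 -0.9  0.7] M [ 0.07 -0.01 -0.01] w 73.8 gf 0.0
t84.2 pos [ 509.6 -447.3   12.9] yaw 1.047 F [0.9 0.2 0.9] M [-0.04 -0.01 -0.03] w 74.3 gf 0.0 down
t84.4 pos [ 509.4 -447.    12.2] yaw 1.047 F [ 0.4 -0.  -0.9] M [-0.03 -0.03 -0.01] w 60.1 gf 0.0 60
t84.7 pos [ 509.5 -447.3   12.5] yaw 1.047 F [ 0.2 -0.   2.3] M [ 0.04 -0.01  0.05] w 53.4 gf 63.3 grip
t87.6 pos [ 450.3 -378.8   67.7] yaw 1.047 F [ 0.6  0.4 -0.7] M [ 0.05 -0.   -0.01] w 53.3 gf 63.2 above
contact z-zg 52.599999999999994 [-1.1  0.4  2.3] [ 450.4 -378.8   64.8]
t92.4 pos [ 450.1 -378.6  154. ] yaw 1.047 F [0.1 0.4 0.4] M [-0.02 -0.01 -0.03] w 74.2 gf 0.0
jar_1 [([274.3, 305.2], 0.66), ([302.6, 286.3], 0.56)]
pin_1 [([288.7, 208.2], 0.48), ([290.4, 197.1], 0.4), ([294.6, 177.7], 0.35)]
leaf_hole [([287.2, 207.1], 0.62), ([289.3, 205.4], 0.54)]
fork_inner [([287.4, 199.7], 0.72)]
jar_1 [([389.5, 196.9], 0.91), ([372.8, 175.5], 0.57), ([202.4, 177.7], 0.26)]
pin_1 [([276.8, 186.1], 0.41), ([257.8, 183.1], 0.37)]
leaf_hole [([263.3, 181.8], 0.9)]
fork_inner [([264.5, 180.8], 0.66), ([232.3, 185.5], 0.36), ([299.1, 184.3], 0.25)]
a [[[273.5, 304.6]], [[389.2, 197.8]]]
b [[[303.7, 288.8]], [[372.3, 175.7]]]
t94.7 pos [400.   99.9 300. ] yaw 1.450 F [-0.1 -0.6 -0.6] M [-0.02  0.02 -0.03] w 74.0 gf 0.0
```

View pics/c9.png

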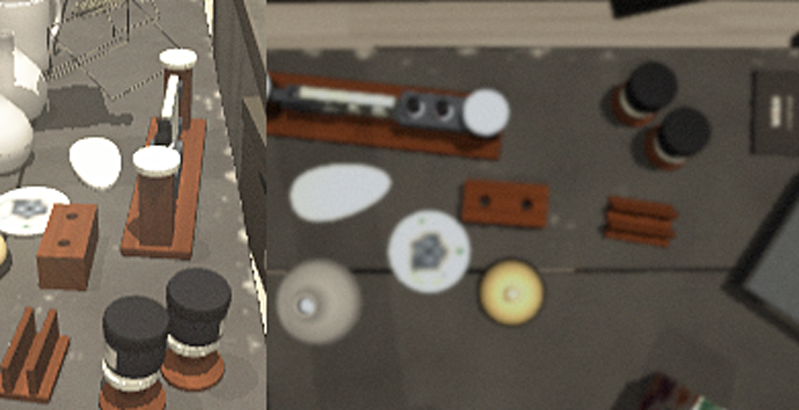

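Both jars stand upright on the stands (side crop (137,330),(198,300)), and both pins sit in the closed fork (top crop (412,107),(443,107)). Handing in.

```bash
python3 -c "
from rig import robot
print(robot.sign_off())"
```

```text
the job is handed in; nothing more can be done
None
```

I handed the job in at about 95 s on the robot clock. The leaf is hung and shut, both pins are home in the fork, and the two jars I could see stand on domes a and b. No third jar showed in any picture, and sign-off gave no verdict.

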